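Set the gauge tweezers and offer them to the brick core

TASK

Draw the sprung tweezers straight up out of their slotted stand by their two outer edges, squeeze them until the pointer on the moving leg lines up with the index tab on the scale bar, and lower both tips about 15 mm into the middle core of the brick to check that the set gap goes in freely. Finish while holding them there, steady at the marked gap, with the tweezers not touching the brick; leave the sieve cup and the ruler where they are.

Things in the scene. Friction and masses are not known exactly. Their poses are not given: they have to be found in the camera images.
- grip_fixed (a point): centre of the outer (-y) face of the dark grip plate on the tweezers' fixed leg: flat and vertical, 14 mm wide (x), 34 mm high (17 mm above and below this point). The tool's top is 33 mm higher, the tips 85 mm lower, the scale bar 31 to 39 mm lower. Axes as tweezers
- grip_moving (a point): centre of the outer (+y) face of the like grip plate on the moving leg, at the same height. Outer faces are 56 mm apart unsqueezed, less the value of leg when squeezed. The moving leg slides parallel to the fixed one, so the tip gap closes as much as the grips do, wherever they are squeezed
- leg (a joint): how far the sprung tweezers are squeezed (m): 0 = fully open (tip gap 42 mm), 0.026 = stop. The spring pushes open with 3 N at 0, rising 0.25 N per mm; it springs open when let go
- index (a joint): where the index tab sits on the scale bar (m), set anew each time between 13 and 22 mm and stiff: it is the value of leg at which the pointer lines up with the index tab
- pointer (a point): pointer on the moving leg: a dark tab 2.4 mm wide that sticks out 14 mm in tool x just above the scale bar. Point at half height of the bar, below the tab. The bar (aluminium, 60 x 8 x 2 mm, across the legs on the tool's +x side) belongs to the fixed leg; its end sticks out past the moving leg when squeezed
- index_mark (a point): the index tab: a dark thin tab 2.4 mm wide that sticks out 14 mm in tool x just below the scale bar, on a small brass rider between the legs. Point at half height of the bar, above the tab; the pointer meets it when both have the same tool y
- tip_fixed (a point): lower end of the fixed leg's tip blade, at the middle of its 8 x 3 mm section; the blade rises 40 mm straight up
- tip_moving (a point): lower end of the moving leg's tip blade, likewise. Centres of the two blades are 45 mm apart unsqueezed, less the value of leg
- slot (a point): centre of the slot's mouth in the top of the fixed white plastic stand (block 56 x 84 mm, 44 mm high, origin at its top; z up, y along the slot). The slot is 10.4 x 52 mm and 36 mm deep; the tweezers' tips stand on its floor, their y along the slot
- core (a point): centre of the mouth of the middle core in the top of the cored red brick, 65 mm above the counter (brick 215 x 102.5 x 65 mm, fixed, x along its length; three round cores of 44 mm diameter go right through, at 65 mm spacing along x, and this is the middle one)
- cup_mid (a point): centre, half-way up, of the grey plastic sieve cup (80 mm across the rim, 70 mm high), a bystander
- ruler: underside centre of the steel ruler lying on the counter (300 mm along its x, 30 mm wide, 3 mm thick), a bystander
- brick: the cored red brick, origin at the centre of its underside, on the counter; see core
- tweezers: steel sprung tweezers (110 g), flat, upright, tips down: two legs 8 mm thick (x) joined on top by a bow of two overlapping spring leaves. Origin midway between the unsqueezed tips. y runs across the legs from fixed to moving leg; x, the thin direction, points to the side with the scale bar; z up. Grips centred 85 mm, tool top 118 mm, scale bar 46 to 54 mm above the tips

How it is judged (in metres and radians):
On the way:
1. the tweezers are drawn up clear of the slotted stand (z of each of tip_fixed, tip_moving in the frame of slot above 0.005 m and contact force between the fingers and tweezers above 0.5 N), for 0.2 s.
At the end, for the whole second after the job is handed in: The fingers hold the tweezers squeezed and still, the pointer within 2.5 mm of the index tab, both tips 6 to 35 mm down in the brick's middle core, and the tweezers do not touch the brick (y of pointer in the frame of index_mark between -0.0025 and 0.0025 m and horizontal distance between each of tip_fixed, tip_moving and core below 0.022 m and z of tip_fixed in the frame of core between -0.035 and -0.006 m and z of tip_moving in the frame of core between -0.035 and -0.006 m and contact force between the fingers and tweezers above 1 N and contact force between tweezers and brick below 0.3 N and linear speed of tweezers below 0.02 m/s and velocity of joint leg between -0.01 and 0.01 m/s); the arm keeps its last pose, push and grip.
It fails at once if the sieve cup is moved by more than 30 mm (distance of cup_mid from where it was at the start of the episode above 0.03 m).
It fails at once if the ruler is moved by more than 30 mm (distance of ruler from where it was at the start of the episode above 0.03 m).
It also fails if it takes over 46 s, if anything falls off the work surface, if the arm or the gripper's body presses on something with over 40 N, if the wrist force passes 120 N, or if a joint passes its speed limit or range.

ROBOT

A 6-joint arm with a two-finger parallel gripper is mounted at the origin on the work surface. World frame = base frame: x ahead of the robot, y to its left, z up, the work surface at z = 0. Lengths are in m, angles in degrees, forces in N, time in s.
With the tool pointing down it reaches from about 0.3 to 0.75 m from the base axis. Payload 8.5 kg.
Tool frame: the origin (TCP) lies at the very end of the fingers, on their centre line; the grasp point (between the pads) lies 19 mm behind it; z points along the fingers, y is the line along which they close (so a half turn about z gives the same grasp; the last joint's range is limited). The gripper opens to 85 mm and grips with 20 to 120 N. Pads are 22 mm wide; open, the fingers measure 114 mm over their backs; the gripper's body (76 mm by 85 mm) begins 54 mm behind the grasp point. The pads swing forward as they close: fully open they stand 13 mm farther back than shut.
Start: joints at [63.581, 21.807, 74.336, -0, 83.858, -12.336], TCP at [0.134, 0.533, 0.197] pointing down, gripper open.
Joint ranges: [-178.18, 178.18], [-50.72, 133.34], [12.68, 142.11], [-81.47, 261.47], [9.98, 163.14], [-165.26, 165.26]. Speed limits (degrees/s): [136.94, 136.94, 180, 180, 180, 180].

INTERFACE

Orientations are given as a 3x3 rotation matrix whose columns are the frame's x, y, z axes.
In Python, from rig import * gives the robot as it stands. The module is installed in compiled form; this text tells all that it offers.
- The arm moves only by the shell command python3 -m pendant 'ROWS' [OPENING] [FORCE]. ROWS is JSON, a list of rows, each a list of 2 entries, a list of its own where there are three numbers: the shift along the tool's x, y, z as a fraction of full scale, then the turn, a rotation vector about the tool's x, y, z as a fraction of full scale. A call has 1 to 8 rows; each row shifts and turns the commanded pose from where the row before left it, along the tool's axes as they then stand; what a row does not reach is not made up. Full scale, the value 1, is 40 mm for a shift and 5 degrees for a turn. A row lasts 1/8 s, in which the tool goes at most 62.5 mm and 10.7 degrees, less where a joint would pass 70% of its speed; a pose out of reach is approached as far as the arm can. A call with a number of a shift or a turn outside -1 to 1 is refused whole. A call with a gripper value outside its range is refused whole. OPENING is the opening, from 0 (shut) to 1 (fully open), set as the call begins (- or left out, the last holds). The fingers move at their own pace and stop on an object; FORCE is the grip in N (left out, the last holds). Time passes only in rows, so rows that do not move let the fingers close. It gives the time, the measured TCP pose, the force, the opening and the grip force at its end, in the units of the state.
- observe(): the state, without advancing time (a new reading comes with each control period).
- get_image(name): name is "scene" or "top"; returns a dict with "img" (384x512x3 uint8, blue, green, red), "range_z" (384x512 float32, m along the optical axis (not along the pixel's ray), 0 where there is no reading), "camera_matrix" (3x3 intrinsics, pixels), "eye" and "rotation" of the camera in the world. Camera axes: x right, y down, z forward; pixel columns grow to the right and rows downward; lengths in m; the calibration is good to about 2 mm. A picture is of the moment at which its call begins.
- close_job(): hands the job in; it is judged then, once.
Trained networks look in the newest picture that a camera, given by its name, has taken for a name from the list of things; names that differ only in an ending like _2 or _b are one class to them, and where a whole thing is asked for, a point or a joint stands for the part that bears it (a point fixed in the world has none). Each returns a list of dicts, best first, with "conf" (0 to 1); they miss things now and then, are a little off and sometimes report something else, mostly with a low value. They report only what shows in the picture. A call takes as long as a camera call.
- regions_of(camera, query): "mask" (384x512 bool, what is visible of it).
- landmark_of(camera, query): "point" ([x, y, z] in m, in world coordinates, good to about 4 mm: a listed point, or the origin of a listed thing).
The state is a dict: "time_s": time; "q": joint angles; "qvel": joint speeds; "joint_efforts": joint torques, N m; "position": TCP position; "tool_rot": TCP orientation; "ft_force": force on the tool from outside, world axes, zero at the start; "wrist_torque": the same for the moment, N m; "grip_width": finger opening in m; "gripper_force": force on a finger pad.
Only numpy, scipy, OpenCV 4.12 (cv2) and the standard library are available. Lean on these libraries where they do the work, as an engineer would, in place of code of your own. Each camera call takes 0.05 s, during which the arm holds its last target. There are 200 camera calls.

## Working session

There is one attempt and no reset: what is moved stays moved. The work goes in short steps, Python scripts to look and compute and a shell command to move; the robot and the scene stay as the last step left them, time stands still between calls to the robot, and variables do not carry over. Pictures are saved under pics/ and viewed, at most 10 in all, crops included, and the job is handed in when it is done.

```bash
mkdir -p pics
cat > h.py <<'E'
from rig import *
import numpy as np, cv2
def shot(cam,fn=None,crop=None,s=1):
    d=get_image(cam); im=d["img"]
    if fn:
        if crop: im=im[crop[1]:crop[3],crop[0]:crop[2]]
        cv2.imwrite("pics/"+fn,cv2.resize(im,None,fx=s,fy=s,interpolation=cv2.INTER_CUBIC))
    return d
def world(d,u,v,z=None):
    K=d["camera_matrix"];r=np.array([(u-K[0,2])/K[0,0],(v-K[1,2])/K[1,1],1.])
    w=np.array(d["rotation"])@r; e=np.array(d["eye"])
    t=d["range_z"][int(v),int(u)] if z is None else (z-e[2])/w[2]
    return e+w*t
def pix(d,p):
    c=np.array(d["rotation"]).T@(np.array(p)-np.array(d["eye"]));c=d["camera_matrix"]@c
    return c[:2]/c[2]
E
python3 - <<'E'
from h import *
np.set_printoptions(precision=4,suppress=True)
ims=[]
for c in("scene","top"):
    d=shot(c);ims.append(d["img"].copy());print(c,d["eye"],d["rotation"],d["camera_matrix"][0,0])
    for n in["grip_fixed","grip_moving","pointer","index_mark","slot","core","cup_mid","ruler","brick","tweezers","tip_fixed"]:
        for r in landmark_of(c,n)[:1]:print(n,r["conf"],np.array(r["point"]),pix(d,r["point"]))
cv2.imwrite("pics/a.png",cv2.resize(np.vstack(ims),None,fx=.78,fy=.78))
s=observe();print(s["time_s"],s["position"],s["tool_rot"],s["ft_force"])
E
```

```text
scene [ 1.2627 -0.1337  0.8983] [[ 0.2042  0.7235 -0.6594]
 [ 0.9789 -0.1548  0.1334]
 [-0.0055 -0.6727 -0.7399]] 494.5746596809005
grip_fixed 0.59 [0.5357 0.1444 0.0902] [307.1093 179.0703]
grip_moving 0.45 [0.5605 0.1936 0.0913] [331.505  183.2588]
pointer 0.59 [0.5706 0.189  0.0582] [329.2603 196.7309]
slot 0.78 [0.5485 0.1744 0.0423] [319.4937 195.2849]
core 0.64 [ 0.4811 -0.2274  0.0704] [140.7726 192.9859]
cup_mid 0.64 [ 0.6977 -0.0061  0.0374] [257.0787 262.9166]
ruler 0.79 [0.4308 0.0095 0.0037] [240.2307 181.4027]
brick 0.7 [ 0.4819 -0.2268  0.0007] [146.05   212.9569]
tweezers 0.86 [0.5449 0.1773 0.006 ] [318.7167 204.1545]
tip_fixed 0.55 [0.541  0.1473 0.0068] [306.1139 204.7194]
top [0.5143 0.011  0.8072] [[-0.026  -0.9975  0.0657]
 [-0.9996  0.0251 -0.0143]
 [ 0.0126 -0.0661 -0.9977]] 426.2692871797502
grip_fixed 0.87 [0.536  0.1417 0.0894] [167.7899 202.3722]
grip_moving 0.65 [0.5602 0.2022 0.0948] [130.6543 188.7117]
pointer 0.55 [0.5648 0.191  0.0609] [142.2949 187.0394]
index_mark 0.53 [0.559  0.1789 0.0555] [149.9635 190.3416]
slot 0.94 [0.5466 0.1739 0.0446] [154.2179 197.5356]
core 0.97 [ 0.4809 -0.2286  0.0682] [384.6718 229.0024]
cup_mid 0.94 [ 0.6963 -0.0063  0.0374] [252.8834 113.4354]
ruler 0.75 [ 0.4344  0.0096 -0.0001] [247.7525 255.9097]
brick 0.91 [ 0.4799 -0.2302  0.0006] [373.9299 228.1953]
tweezers 0.78 [0.5464 0.1702 0.0105] [160.1361 198.2661]
tip_fixed 0.6 [0.5353 0.1462 0.0882] [165.2436 202.8755]
1.2 [0.1338 0.5335 0.1972] [[-0.9699  0.2433  0.    ]
 [ 0.2433  0.9699  0.    ]
 [-0.      0.     -1.    ]] [-1.3053 -0.5596 -0.5215]
```

View pics/a.png

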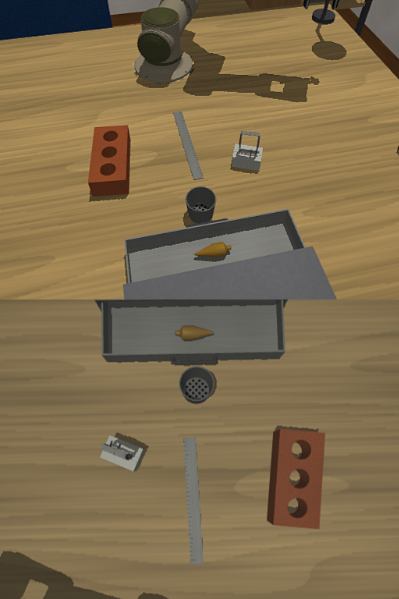

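Run:
```python
from h import *
np.set_printoptions(precision=4,suppress=True)
d=shot("top","b.png",(110,160,200,230),8)
K=d["camera_matrix"];v,u=np.mgrid[:384,:512];z=d["range_z"]
P=np.stack([(u-K[0,2])/K[0,0]*z,(v-K[1,2])/K[1,1]*z,z],-1)@np.array(d["rotation"]).T+np.array(d["eye"])
near=lambda c,r:np.hypot(P[...,0]-c[0],P[...,1]-c[1])<r
m=near((.547,.174),.08)&(P[...,2]>.036)
print("stand z",np.median(P[m&(P[...,2]<.05)][:,2]))
r=cv2.minAreaRect((P[m&(P[...,2]<.05)][:,:2]*1000).astype(np.float32));print("stand",r)
h=m&(P[...,2]>.075);q=P[h];print("tweezers pts",len(q),q[:,2].max());print("rect",cv2.minAreaRect((q[:,:2]*1000).astype(np.float32)))
t=q[q[:,2]>.105];print(t[:,:2].mean(0),len(t)); x=t[:,:2]-t[:,:2].mean(0);w,V=np.linalg.eigh(x.T@x);print("dir",V[:,1],np.degrees(np.arctan2(*V[:,1])))
b=near((.481,-.228),.14)&(P[...,2]>.055)&(P[...,2]<.08)
print("brick",np.median(P[b][:,2]),cv2.minAreaRect((P[b][:,:2]*1000).astype(np.float32)))
# hole rim: angular max radius of inner boundary
c=np.array([.481,-.228])
for _ in range(10):
    dd=P[b][:,:2]-c;a=np.arctan2(dd[:,1],dd[:,0]);R=np.hypot(*dd.T);pts=[]
    for k in np.linspace(-np.pi,np.pi,37)[:-1]:
        s=(a>=k)&(a<k+np.pi/18);i=np.argmin(R[s]);pts.append(dd[s][i]+c)
    pts=np.array(pts);A=np.c_[2*pts,np.ones(len(pts))];s=np.linalg.lstsq(A,(pts**2).sum(1),rcond=None)[0];c=s[:2]
print("core",c,np.sqrt(s[2]+c@c))
d=shot("scene","c.png",(275,140,365,220),8)
```

```text
stand z 0.044378714780456685
stand ((547.714599609375, 171.962646484375), (84.75792694091797, 55.9685173034668), 65.81958770751953)
tweezers pts 316 0.12998665478478943
rect ((548.5433349609375, 171.1645965576172), (55.92047882080078, 14.196134567260742), 64.22039031982422)
[0.5475 0.17  ] 283
dir [0.4153 0.9097] 24.53665370561508
brick 0.06481654793871217 ((479.7850646972656, -228.1190185546875), (104.19746398925781, 215.2308807373047), 83.51956939697266)
core [ 0.4798 -0.2274] 0.02200352957737387
```

View pics/b.png

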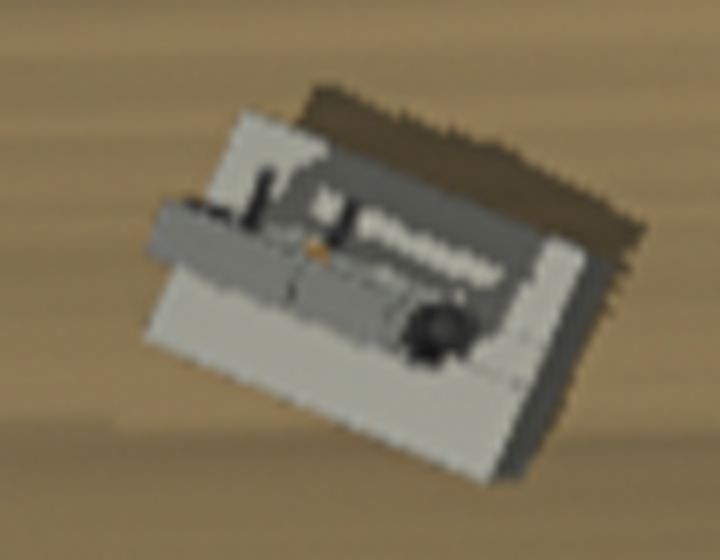

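View pics/c.png

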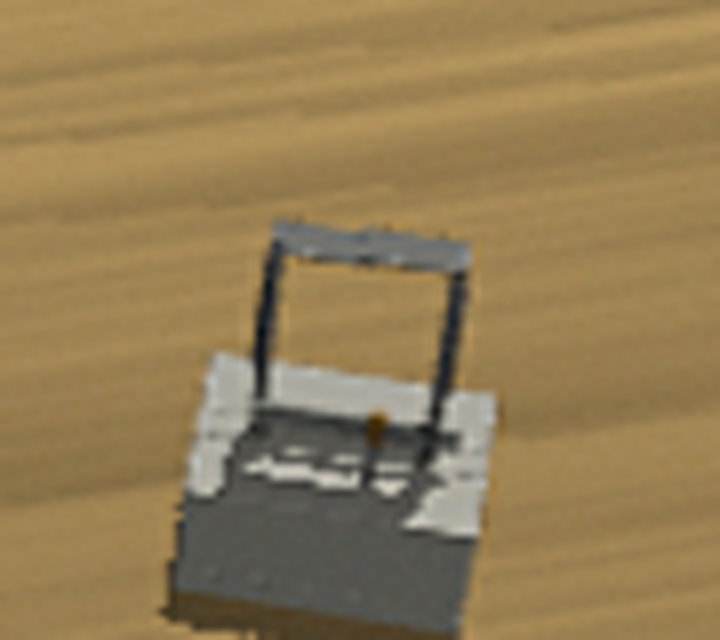

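The stand centre is near (0.548, 0.172), with the tweezers' y axis about 24.3° from world y. Crop b shows the pointer at about (262,195) and the index tab at (345,222). The core is at (0.480, -0.227).

```bash
python3 -m pendant '[[[0,0,0],[0,0,1]],[[0,0,0],[0,0,1]],[[-0.94,-0.286,0],[0,0,0.04]],[[-0.94,-0.286,0],[0,0,0]],[[-0.94,-0.286,0],[0,0,0]],[[-0.94,-0.286,0],[0,0,0]],[[-0.94,-0.286,0],[0,0,0]],[[-0.94,-0.286,0],[0,0,0]]]' 1 20
python3 -m pendant '[[[-0.94,-0.286,0],[0,0,0]],[[-0.94,-0.286,0],[0,0,0]],[[-0.94,-0.286,0],[0,0,0]],[[-0.94,-0.286,0],[0,0,0]],[[-0.94,-0.286,0],[0,0,0]],[[-0.94,-0.286,0],[0,0,0]],[[-0.94,-0.286,0],[0,0,0]],[[-0.94,-0.286,0],[0,0,0]]]'
python3 -m pendant '[[[0,0,0],[0,0,0]],[[0,0,0],[0,0,0]]]'
```

```text
time_s: 2.3
position: [0.3122, 0.3773, 0.1974]
tool_rot: [[-0.912, 0.411, 0.0], [0.411, 0.912, 0.0], [-0.0, 0.0, -1.0]]
ft_force: [0.2, 0.6, -0.3]
grip_width: 0.0853
gripper_force: 0.0
time_s: 3.3
position: [0.5488, 0.1701, 0.1972]
tool_rot: [[-0.912, 0.411, 0.0], [0.411, 0.912, 0.0], [-0.0, 0.0, -1.0]]
ft_force: [-0.7, 0.6, 0.3]
grip_width: 0.0854
gripper_force: 0.0
time_s: 3.55
position: [0.5474, 0.1714, 0.1971]
tool_rot: [[-0.912, 0.411, -0.001], [0.411, 0.912, 0.0], [0.001, -0.0, -1.0]]
ft_force: [-0.1, -0.2, 0.4]
grip_width: 0.0856
gripper_force: 0.0
```

```bash
python3 -m pendant '[[[0,0,0.77],[0,0,0]],[[0,0,0.77],[0,0,0]],[[0,0,0.77],[0,0,0]],[[0,0,0.77],[0,0,0]],[[0,0,0],[0,0,0]],[[0,0,0],[0,0,0]]]'
python3 -m pendant '[[[0,0,0],[0,0,0]],[[0,0,0],[0,0,0]],[[0,0,0],[0,0,0]],[[0,0,0],[0,0,0]],[[0,0,0],[0,0,0]],[[0,0,0],[0,0,0]],[[0,0,0],[0,0,0]],[[0,0,0],[0,0,0]]]' 0.55 20
python3 - <<'E'
from h import *
shot("top","d.png",(110,150,210,225),8)
E
```

```text
time_s: 4.3
position: [0.5482, 0.1717, 0.0755]
tool_rot: [[-0.912, 0.411, 0.002], [0.411, 0.912, 0.0], [-0.002, 0.001, -1.0]]
ft_force: [-0.1, -1.0, 0.5]
grip_width: 0.0854
gripper_force: 0.0
time_s: 5.3
position: [0.5487, 0.1712, 0.0754]
tool_rot: [[-0.912, 0.411, 0.003], [0.411, 0.912, 0.0], [-0.003, 0.001, -1.0]]
ft_force: [0.7, -0.2, 6.1]
grip_width: 0.0472
gripper_force: 6.4
```

View pics/d.png

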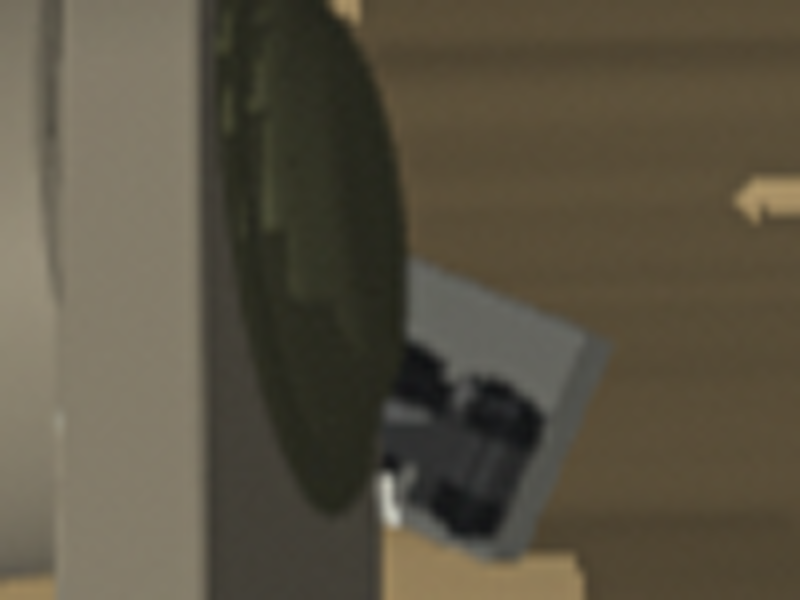

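The top view is blocked by the arm (stand corner near (590,340)); the grip holds 6.4 N at 47.2 mm. Next I lift.

```bash
python3 -m pendant '[[[0,0,-0.1],[0,0,0]],[[0,0,-0.2],[0,0,0]],[[0,0,-0.35],[0,0,0]],[[0,0,-0.4],[0,0,0]],[[0,0,-0.4],[0,0,0]],[[0,0,-0.4],[0,0,0]],[[0,0,-0.3],[0,0,0]],[[0,0,-0.2],[0,0,0]]]' 0.52
python3 -m pendant '[[[0,0,-0.1],[0,0,0]],[[0,0,0],[0,0,0]],[[0,0,0],[0,0,0]]]'
python3 - <<'E'
from h import *
d=shot("scene","e.png",(265,110,365,185),8)
np.set_printoptions(precision=4,suppress=True)
for n in["grip_fixed","grip_moving","pointer","index_mark","tip_fixed","tip_moving","tweezers"]:
    for r in landmark_of("scene",n)[:1]:print(n,r["conf"],np.array(r["point"]),pix(d,r["point"]))
E
```

```text
time_s: 6.35
position: [0.548, 0.1711, 0.1689]
tool_rot: [[-0.911, 0.411, 0.001], [0.411, 0.911, 0.0], [-0.001, 0.0, -1.0]]
ft_force: [0.5, -0.7, -1.0]
grip_width: 0.0445
gripper_force: 5.3
time_s: 6.72
position: [0.5477, 0.1711, 0.1716]
tool_rot: [[-0.912, 0.411, -0.001], [0.411, 0.912, -0.0], [0.001, -0.0, -1.0]]
ft_force: [0.2, -0.3, -1.2]
grip_width: 0.0444
gripper_force: 5.3
grip_fixed 0.86 [0.5367 0.1489 0.1849] [312.8667 148.1506]
grip_moving 0.43 [0.5606 0.1917 0.1881] [336.0359 151.7247]
pointer 0.45 [0.5661 0.1883 0.1562] [333.4876 164.6574]
tip_fixed 0.83 [0.5433 0.1529 0.1021] [312.1675 177.2245]
tip_moving 0.66 [0.5538 0.1894 0.1034] [329.385  177.6717]
tweezers 0.85 [0.5468 0.1811 0.1053] [324.9358 175.4231]
```

View pics/e.png

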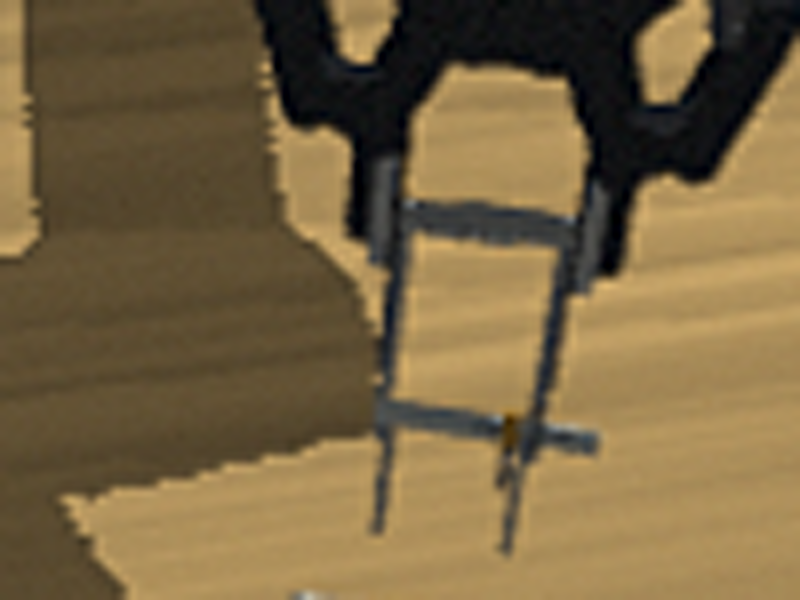

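Lifted clear: the tips are near z 0.103. In crop e the pointer is at about (530,450) and the index tab at (505,480), so about 5 mm is left to squeeze. I'll go up and nearer the scene camera, with the bar facing it, for a fine look.

```bash
python3 -m pendant '[[[0,0,-0.2],[0,0,-0.5]],[[0,0,-0.3],[0,0,-0.86]],[[0,0,-0.4],[0,0,-1]],[[0,0,-0.4],[0,0,-1]],[[-0.1,-0.3,-0.4],[0,0,-1]],[[-0.13,-0.5,-0.4],[0,0,0]],[[-0.13,-0.6,-0.4],[0,0,0]],[[-0.13,-0.6,-0.4],[0,0,0]]]' 0.48
python3 -m pendant '[[[-0.13,-0.6,-0.5],[0,0,0]],[[-0.13,-0.6,-0.5],[0,0,0]],[[-0.13,-0.6,-0.5],[0,0,0]],[[-0.13,-0.6,-0.5],[0,0,0]],[[-0.13,-0.6,-0.5],[0,0,0]],[[-0.13,-0.6,-0.5],[0,0,0]],[[-0.13,-0.6,-0.5],[0,0,0]],[[-0.1,-0.6,-0.4],[0,0,0]]]'
python3 -m pendant '[[[-0.1,-0.5,-0.3],[0,0,0]],[[0,-0.3,-0.2],[0,0,0]],[[0,0,0],[0,0,0]],[[0,0,0],[0,0,0]]]'
python3 - <<'E'
from h import *
np.set_printoptions(precision=4,suppress=True)
d=shot("scene");s=observe();p=np.array(s["position"]);R=np.array(s["tool_rot"])
u,v=pix(d,p-[0,0,.02]).astype(int);print(u,v)
c=(u-40,v-30,u+40,v+40)
cv2.imwrite("pics/f.png",cv2.resize(d["img"][c[1]:c[3],c[0]:c[2]],None,fx=8,fy=8,interpolation=cv2.INTER_CUBIC));print(c)
np.save("f.npy",d["img"])
for n in["grip_fixed","grip_moving","pointer","index_mark","tip_fixed","tip_moving"]:
    for r in landmark_of("scene",n)[:1]:print(n,r["conf"],np.array(r["point"]),pix(d,r["point"]),R.T@(np.array(r["point"])-p))
E
```

```text
time_s: 8.12
position: [0.5629, 0.0894, 0.2885]
tool_rot: [[-0.999, 0.043, -0.0], [0.043, 0.999, -0.0], [0.0, -0.0, -1.0]]
ft_force: [0.2, 0.2, -1.1]
grip_width: 0.0409
gripper_force: 6.1
time_s: 9.12
position: [0.595, -0.1043, 0.4448]
tool_rot: [[-0.999, 0.043, 0.001], [0.043, 0.999, -0.0], [-0.001, -0.0, -1.0]]
ft_force: [0.2, 0.7, -1.2]
grip_width: 0.0413
gripper_force: 6.1
time_s: 9.62
position: [0.5976, -0.1352, 0.4637]
tool_rot: [[-0.999, 0.043, -0.0], [0.043, 0.999, 0.0], [0.0, 0.0, -1.0]]
ft_force: [-0.0, 0.5, -1.0]
grip_width: 0.0409
gripper_force: 6.1
164 78
(np.int64(124), np.int64(48), np.int64(204), np.int64(118))
grip_fixed 0.94 [ 0.5975 -0.1623  0.478 ] [143.0702  61.6077] [-0.0011 -0.0273 -0.0142]
grip_moving 0.58 [ 0.5983 -0.1149  0.4781] [174.5323  58.0962] [ 0.0001  0.0201 -0.0143]
pointer 0.62 [ 0.6097 -0.1152  0.4459] [177.5612  80.1974] [-0.0113  0.0203  0.0179]
index_mark 0.37 [ 0.6033 -0.1207  0.4442] [173.7292  79.1864] [-0.0052  0.0145  0.0196]
tip_fixed 0.77 [ 0.5953 -0.1538  0.395 ] [156.6251 104.1122] [ 0.0014 -0.0189  0.0688]
tip_moving 0.58 [ 0.5981 -0.1179  0.3956] [178.6585 101.982 ] [0.0001 0.0171 0.0682]
```

View pics/f.png

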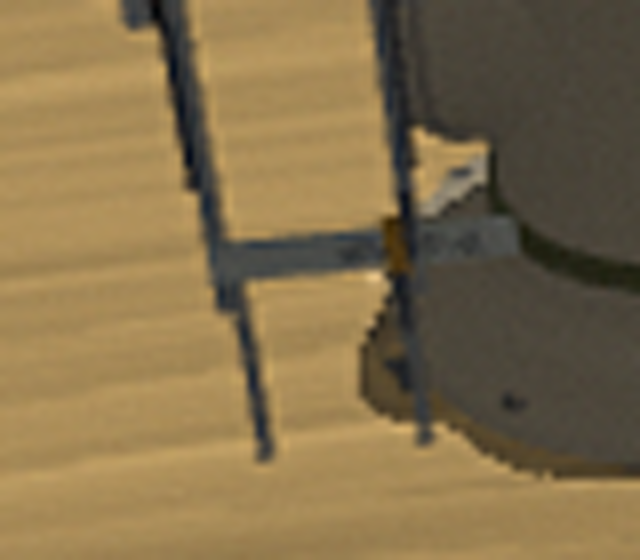

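Crop f shows the bar from (225,262) to (515,235), the brass rider at (397,245) and the tips at (265,455) and (425,440). The dark robot base hides the pointer, so I'll move to a spot with a wood background.

```bash
python3 -m pendant '[[[-0.18,0.17,0.4],[0,0,0]],[[-0.18,0.17,0.7],[0,0,0]],[[-0.18,0.17,0.7],[0,0,0]],[[-0.18,0.17,0.7],[0,0,0]],[[-0.18,0.17,0.7],[0,0,0]],[[-0.18,0.17,0.7],[0,0,0]],[[-0.18,0.17,0.5],[0,0,0]],[[0,0,0.2],[0,0,0]]]'
python3 -m pendant '[[[0,0,0],[0,0,0]],[[0,0,0],[0,0,0]]]'
cat > look.py <<'E'
import sys
from h import *
np.set_printoptions(precision=4,suppress=True)
d=shot("scene");s=observe();p=np.array(s["position"]);R=np.array(s["tool_rot"])
u,v=pix(d,p-[0,0,.02]).astype(int)
c=(u-35,v-25,u+35,v+40);c=tuple(map(int,c));print(c)
cv2.imwrite("pics/"+sys.argv[1],cv2.resize(d["img"][c[1]:c[3],c[0]:c[2]],None,fx=9,fy=9,interpolation=cv2.INTER_CUBIC))
for n in["grip_fixed","grip_moving","pointer","index_mark","tip_fixed","tip_moving"]:
    for r in landmark_of("scene",n)[:1]:print(n,r["conf"],np.array(r["point"]),R.T@(np.array(r["point"])-p))
# predicted pixels (zoomed) of tool-y grid for tab ends: pointer (above bar) / index (below bar)
for name,z in(("ptr",.0145),("idx",.0245)):
    for x in(-.006,-.019):
        print(name,x,[((pix(d,p+R@[x,y,z])-c[:2])*9).round(0).tolist() for y in(.0,.01,.02)])
E
python3 look.py g.png
```

```text
time_s: 10.98
position: [0.6499, -0.0898, 0.2786]
tool_rot: [[-0.999, 0.043, -0.002], [0.043, 0.999, 0.001], [0.002, 0.001, -1.0]]
ft_force: [-0.3, -0.2, -0.1]
grip_width: 0.0412
gripper_force: 6.1
time_s: 11.22
position: [0.65, -0.0907, 0.2812]
tool_rot: [[-0.999, 0.044, 0.002], [0.044, 0.999, -0.001], [-0.002, -0.001, -1.0]]
ft_force: [-0.7, 0.7, -1.0]
grip_width: 0.0408
gripper_force: 6.1
(170, 153, 240, 218)
grip_fixed 0.9 [ 0.6474 -0.1124  0.2961] [ 0.0017 -0.0219 -0.0149]
grip_moving 0.72 [ 0.6514 -0.0696  0.2966] [-0.0004  0.0211 -0.0154]
pointer 0.53 [ 0.6614 -0.0718  0.2646] [-0.0105  0.0193  0.0166]
index_mark 0.57 [ 0.6552 -0.075   0.2644] [-0.0044  0.0158  0.0168]
tip_fixed 0.95 [ 0.6518 -0.1081  0.211 ] [-0.0024 -0.0173  0.0702]
tip_moving 0.73 [ 0.6514 -0.0708  0.2123] [-0.0003  0.0199  0.0689]
ptr -0.006 [[322.0, 231.0], [372.0, 225.0], [423.0, 219.0]]
ptr -0.019 [[328.0, 279.0], [380.0, 272.0], [431.0, 266.0]]
idx -0.006 [[325.0, 266.0], [375.0, 260.0], [426.0, 254.0]]
idx -0.019 [[332.0, 314.0], [383.0, 307.0], [433.0, 301.0]]
```

View pics/g.png

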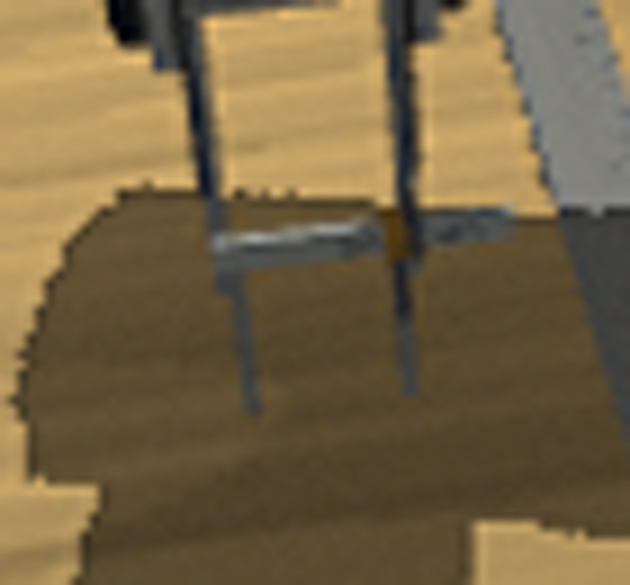

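In crop g the pointer tab is at about (413,245) and the index tab at (403,290), so roughly 2.5 mm is left. Squeeze and check.

```bash
python3 -m pendant '[[[0,0,0],[0,0,0]],[[0,0,0],[0,0,0]],[[0,0,0],[0,0,0]],[[0,0,0],[0,0,0]]]' 0.45
python3 look.py i.png
```

```text
time_s: 12.08
position: [0.65, -0.0903, 0.28]
tool_rot: [[-0.999, 0.043, 0.0], [0.043, 0.999, -0.0], [-0.0, -0.0, -1.0]]
ft_force: [-0.3, -0.2, -0.8]
grip_width: 0.0387
gripper_force: 6.8
(170, 153, 240, 218)
grip_fixed 0.67 [ 0.6509 -0.1133  0.294 ] [-0.0019 -0.0229 -0.014 ]
grip_moving 0.54 [ 0.6518 -0.0728  0.2953] [-0.001   0.0176 -0.0153]
pointer 0.66 [ 0.6619 -0.0721  0.263 ] [-0.0111  0.0187  0.017 ]
tip_fixed 0.63 [ 0.6516 -0.1076  0.2087] [-0.0024 -0.0172  0.0713]
tip_moving 0.59 [ 0.6474 -0.0722  0.2106] [0.0034 0.018  0.0694]
ptr -0.006 [[324.0, 234.0], [374.0, 228.0], [425.0, 222.0]]
ptr -0.019 [[330.0, 282.0], [382.0, 276.0], [433.0, 270.0]]
idx -0.006 [[327.0, 269.0], [378.0, 263.0], [428.0, 257.0]]
idx -0.019 [[334.0, 317.0], [385.0, 311.0], [435.0, 305.0]]
```

View pics/i.png

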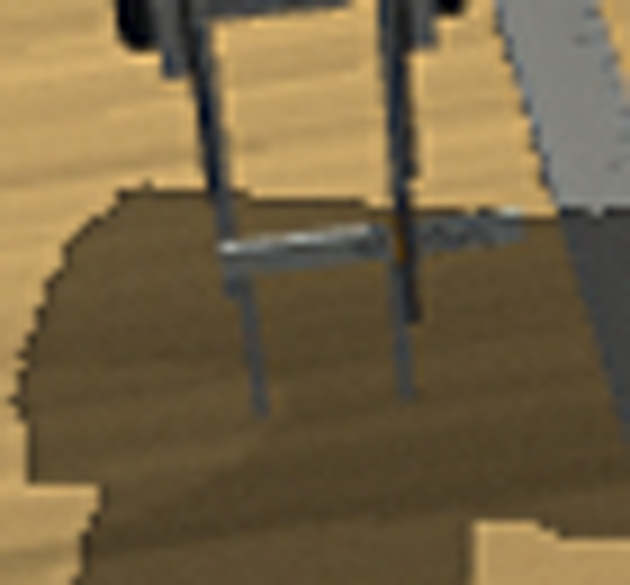

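Pointer at about (405,240) and index tab at (411,300). With the perspective shift along the tabs of about 4 px, they line up within roughly 0.5 mm. Now over the core.

```bash
python3 -m pendant '[[[0.3,-0.265,0],[0,0,0]],[[0.6,-0.53,0],[0,0,0]],[[0.8,-0.706,0.2],[0,0,0]],[[0.8,-0.706,0.5],[0,0,0]],[[0.8,-0.706,0.6],[0,0,0]],[[0.6,-0.53,0.6],[0,0,0]],[[0.2,-0.175,0.5],[0,0,0]],[[0,0,0.3],[0,0,0]]]'
python3 -m pendant '[[[0,0,0],[0,0,0]],[[0,0,0],[0,0,0]],[[0,0,0],[0,0,0]]]'
sed -i 's/v-25,u+35,v+40/v-20,u+35,v+45/' look.py
python3 look.py j.png
python3 - <<'E'
from h import *
d=shot("scene");p=np.array(observe()["position"])
c=pix(d,p-[0,0,.02]).astype(int)-[35,20]
print("core",(pix(d,[.48,-.2275,.065])-c)*9, "tips pred",[((pix(d,p+[0.043*y,y,-.069])-c)*9).round() for y in(-.0139,.0139)])
E
```

```text
time_s: 13.42
position: [0.4794, -0.2281, 0.1714]
tool_rot: [[-0.999, 0.045, -0.0], [0.045, 0.999, 0.0], [0.0, 0.0, -1.0]]
ft_force: [-0.0, 0.7, -1.5]
grip_width: 0.0386
gripper_force: 6.7
time_s: 13.8
position: [0.4804, -0.2276, 0.1726]
tool_rot: [[-0.999, 0.043, 0.001], [0.043, 0.999, -0.001], [-0.001, -0.001, -1.0]]
ft_force: [0.9, -0.3, -1.1]
grip_width: 0.0388
gripper_force: 6.8
(99, 146, 169, 211)
grip_fixed 0.67 [ 0.4784 -0.2496  0.188 ] [ 0.0009 -0.022  -0.0154]
grip_moving 0.63 [ 0.4831 -0.2091  0.187 ] [-0.002   0.0186 -0.0145]
pointer 0.48 [ 0.489  -0.2079  0.1543] [-0.0078  0.0201  0.0182]
index_mark 0.51 [ 0.4794 -0.2458  0.1025] [ 0.0002 -0.0181  0.0701]
tip_fixed 0.61 [ 0.4795 -0.2442  0.1022] [ 0.0001 -0.0165  0.0704]
tip_moving 0.55 [ 0.4816 -0.2113  0.1021] [-0.0006  0.0164  0.0704]
ptr -0.006 [[312.0, 190.0], [355.0, 185.0], [398.0, 180.0]]
ptr -0.019 [[312.0, 229.0], [356.0, 224.0], [399.0, 219.0]]
idx -0.006 [[320.0, 220.0], [362.0, 215.0], [405.0, 210.0]]
idx -0.019 [[320.0, 259.0], [363.0, 254.0], [406.0, 249.0]]
core [378.92891415 425.10889038] tips pred [array([294., 328.]), array([409., 315.])]
```

View pics/j.png

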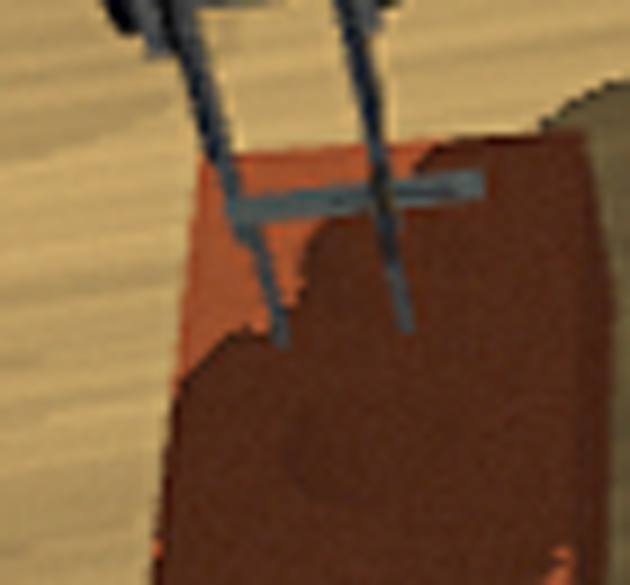

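Tips at about (285,345) and (407,328), close to the prediction, and the midpoint is within about 2 mm of the core axis. Descend.

```bash
python3 -m pendant '[[[0,0,0.2],[0,0,0]],[[0,0,0.3],[0,0,0]],[[0,0,0.3],[0,0,0]],[[0,0,0.2],[0,0,0]],[[0,0,0.2],[0,0,0]],[[0,0,0.15],[0,0,0]],[[0,0,0],[0,0,0]],[[0,0,0],[0,0,0]]]'
python3 -m pendant '[[[0,0,0],[0,0,0]],[[0,0,0],[0,0,0]],[[0,0,0],[0,0,0]],[[0,0,0],[0,0,0]]]'
python3 look.py k.png
```

```text
time_s: 15.2
position: [0.48, -0.2279, 0.1183]
tool_rot: [[-0.999, 0.043, 0.0], [0.043, 0.999, -0.0], [-0.0, -0.0, -1.0]]
ft_force: [0.6, -0.4, -0.9]
grip_width: 0.0388
gripper_force: 6.8
time_s: 15.7
position: [0.4799, -0.2278, 0.1181]
tool_rot: [[-0.999, 0.043, 0.0], [0.043, 0.999, -0.0], [-0.0, -0.0, -1.0]]
ft_force: [-0.4, 0.3, -1.3]
grip_width: 0.0385
gripper_force: 6.8
(103, 164, 173, 229)
grip_fixed 0.82 [ 0.4784 -0.2496  0.1313] [ 0.0005 -0.0219 -0.0133]
grip_moving 0.55 [ 0.4793 -0.209   0.1329] [ 0.0014  0.0187 -0.0149]
pointer 0.5 [ 0.494  -0.2137  0.0971] [-0.0135  0.0146  0.0209]
tip_fixed 0.71 [ 0.4819 -0.2444  0.0468] [-0.0028 -0.0165  0.0712]
tip_moving 0.56 [ 0.481  -0.2147  0.0514] [-0.0006  0.0131  0.0666]
ptr -0.006 [[316.0, 185.0], [357.0, 180.0], [398.0, 175.0]]
ptr -0.019 [[316.0, 223.0], [358.0, 218.0], [399.0, 213.0]]
idx -0.006 [[323.0, 212.0], [364.0, 207.0], [405.0, 202.0]]
idx -0.019 [[323.0, 251.0], [365.0, 246.0], [406.0, 241.0]]
```

View pics/k.png

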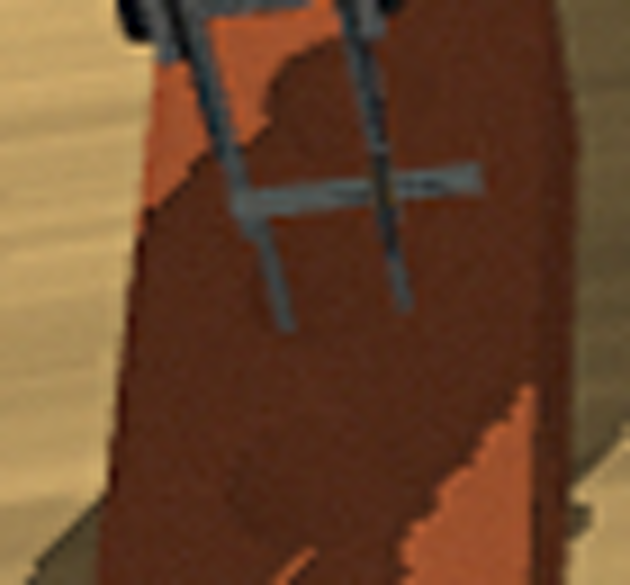

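Blade ends are visible at about (290,328) and (403,308), below the brick top (z about 0.05), and the wrist force is unchanged from free hanging. One numeric depth check, then I hand in.

Run:
```python
from h import *
np.set_printoptions(precision=4,suppress=True)
d=shot("scene")
for a,b in((290,328),(289,322),(403,308),(402,302)):print(world(d,103+a/9,164+b/9))
print(pix(d,[.48,-.2275,.065]))
s=observe();print(s["wrist_torque"],s["ft_force"],s["grip_width"])
```

```text
[ 0.4808 -0.2437  0.0484]
[ 0.4796 -0.2437  0.0494]
[ 0.4648 -0.2167  0.0319]
[ 0.4869 -0.2143  0.0581]
[141.1032 194.2343]
[ 0.014  -0.0122 -0.0943] [-1.0795 -0.6401 -1.1531] 0.03848483031380744
```

```bash
python3 -c "from rig import *; print(close_job())"
```

```text
the job is handed in; nothing more can be done
None
```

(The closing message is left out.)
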